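# Walk the bag sealer back onto its stops and try its arm

### The arm

A 7-joint arm with a two-finger parallel gripper is mounted at the origin on the work surface. World frame = base frame: x ahead of the robot, y to its left, z up, the work surface at z = 0. Lengths are in m, angles in rad, forces in N, time in s.
With the tool pointing down it reaches from about 0.425 to 0.875 m from the base axis. Payload 9.9 kg.
Tool frame: the origin (TCP) lies on the centre line of the jaws, within the pads' length; the fingertips stand 22 mm ahead of it and the grasp point (between the pads) lies 3 mm ahead of it; z points along the fingers, y is the line along which they close (so a half turn about z gives the same grasp; the last joint's range is limited). The gripper opens to 85 mm and grips with 20 to 120 N. Pads are 22 mm wide; open, the fingers measure 114 mm over their backs; the gripper's body (76 mm by 85 mm) begins 54 mm behind the grasp point. The pads swing forward as they close: fully open they stand 13 mm farther back than shut.
Start: joints at [1.25, 0.576, 0.025, 1.437, -0.015, 1.129, -0.057], TCP at [0.158, -0.656, 0.253] pointing down, gripper open.
Joint ranges: [-2.76, 2.76], [-0.34, 2.15], [-1.52, 1.57], [0.19, 2.46], [-1.09, 4.23], [0.17, 1.99], [-2.82, 2.82]. Speed limits (rad/s): [2.22, 2.22, 3.01, 3.01, 3.14, 3.14, 3.14].

### API

Orientations are given as a 3x3 rotation matrix whose columns are the frame's x, y, z axes.
In Python, from station import telemetry, vision, robot gives the robot as it stands.
- The arm moves only by the tool servo_tool, never from a script. Its arguments are lists of equal length, an entry for each row: "slide": the shift along the world's x, y, z in m, a list of three; "delta_rot": the turn, a rotation vector about the world's x, y, z in degrees, a list of three; "fingers": the finger opening in m, from 0 to 0.0854. A call has 1 to 5 rows; each row shifts and turns the commanded pose from where the row before left it; what a row does not reach is not made up. A row lasts 1/8 s, in which the tool goes at most 62.5 mm and 10.7 degrees, less where a joint would pass 70% of its speed; a pose out of reach is approached as far as the arm can. A call with a gripper value outside its range is refused whole. The fingers move at their own pace and stop on an object; "force" is the grip in N (left out, the last holds). Time passes only in rows, so rows that do not move let the fingers close. It gives the time, the measured TCP pose, the force, the opening and the grip force at its end, in the units of the state.
- telemetry.observe(): the state, without advancing time (a new reading comes with each control period).
- vision.grab_frame(name): name is "scene" or "side" or "wrist"; returns the picture (480x640x3 uint8, red, green, blue); there is no depth.
- vision.camera_params(name): a dict with "fx", "fy", "cx", "cy" (pixels), "T" (4x4, takes a point from camera to world coordinates). Camera axes: x right, y down, z forward; pixel columns grow to the right and rows downward; lengths in m; the calibration is good to about 2 mm. A picture is of the moment at which its call begins: read the wrist's pose just before it. camera_params takes no time and is no camera call; for the wrist camera it gives the pose at the moment of the call.
- robot.sign_off(): hands the job in; it is judged then, once.
The state is a dict: "t": time; "joint_positions": joint angles; "dq": joint speeds; "effort": joint torques, N m; "position": TCP position; "orientation": TCP orientation; "contact_force": force on the tool from outside, world axes, zero at the start; "torque": the same for the moment, N m; "opening": finger opening in m; "gripper_force": force on a finger pad.
Only numpy, scipy, OpenCV 4.12 (cv2) and the standard library are available. Lean on these libraries where they do the work, as an engineer would, in place of code of your own. Each camera call takes 0.05 s, during which the arm holds its last target. There are 200 camera calls.

### The job

The heavy bag sealer has crept out of its place on the packing bench. Push its front at the left and right ends in turn, a little at a time and never swinging it more than about ten degrees out of square with the rail, until its back bears squarely on both rubber buffers; push gently enough not to dent its thin cover. Then press its arm right down at the black pad, keep it down for about a second, and let it up again, leaving the sealer home on both buffers and everything else on the bench where it stands.

Things in the scene. Friction and masses are not known exactly. Their poses are not given: they have to be found in the camera images.
- sealer: Bag sealer: blue box, black end caps, loose, about 3.6 kg, 360 mm long (y) x 100 mm deep (x) x 60 mm high with four 10 mm rubber feet (38 mm from the middle in x, 145 mm in y). Origin: under its middle, on the bench; x to its flat back, y to its left end. Starts 60 to 125 mm short of the buffers, up to 15 mm off sideways and 4 deg askew. A grey arm runs along its top, 28 mm behind its middle.
- front_left (a point): Point on the flat upright front face (10 to 60 mm above the bench), 165 mm left of the sealer's middle, 32 mm up: where its left end is pushed. Axes as the sealer's. The rubber feet grip: sliding it bodily takes about 20 to 26 N, a push here about 11 to 17 N, swinging this end forward about the far end's feet. The thin cover dents above 25 N from the robot, knocks too: meet it at 20 mm/s or less.
- front_right (a point): The same point at the right end (165 mm right of the middle, 32 mm up), same forces. Between the two, 65 mm right of the middle, a black dial 28 mm wide stands 12 mm out of the front face. The cover is smooth: bearing down on it while pushing loads the feet and makes it grip harder, rising a little (some 8 mm per 100 mm) eases it.
- rear_left (a point): Point on the sealer's back face, 110 mm left of its middle, 32 mm above the bench: what meets the left buffer. Axes as the sealer's.
- rear_right (a point): The same point 110 mm right of the middle: what meets the right buffer.
- rail: Stop rail: dark 420 mm strip screwed down, on it an aluminium fence bar 52 mm high, clamped in slots, with two hard black rubber buffers 110 mm left and right of its middle, 32 mm up. Origin: on the bench, mid-rail; x away from the robot, square to the bar; y left. The bar is set anew each time: both buffer faces lie at one x from 0 to +36 mm, found by feel. A buffer gives 1 mm per 6 N.
- press_pad (a point): Middle of the top of the black press pad (34 x 52 mm) on the left end of the sealer's arm: 28 mm behind the sealer's middle line, about 145 mm left of its middle and 190 mm above the bench with the arm up, 157 mm left and 113 mm up with the arm right down. Axes as the arm's. The 25 N limit holds for the pad and arm too.
- sealer_arm (a joint): Angle of the sealer's arm, rad: 0 sprung up, 0.25 right down on its stop (above 0.225 counts as down). Hinge 155 mm right of the sealer's middle, 88 mm above the bench; pad 312 mm from the hinge. The spring takes about 4 N at the pad to start and 8 N right down; the arm rises by itself when let go.
- tumbler_a: Clear glass tumbler, 68 mm wide, 95 mm high, just past the left end of the rail. Origin: middle of its underside. Not to be disturbed.
- tumbler_b: Amber glass tumbler, 68 mm wide, 95 mm high, at the left of the bench. Origin: middle of its underside. Not to be disturbed.
- tape: Roll of masking tape lying flat, 100 mm across, 36 mm high, beyond the left end of the sealer. Origin: middle of its underside. Not to be disturbed.
- sample_cup: Small white bowl, 64 mm wide, 45 mm high, beyond the right end of the sealer. Origin: middle of its underside. Not to be disturbed.
- marker: Marker pen, 136 mm long, 14 mm thick, lying at the left front. Origin: under its middle. Not to be disturbed.
- flask: Black drinking flask, 68 mm wide, 230 mm high, at the right back of the bench. Origin: middle of its underside. Not to be disturbed.
- sample_tin: Sample tin, 72 mm wide, 75 mm high, at the right of the bench. Origin: middle of its underside. Not to be disturbed.

How it is judged:
By the outcome, as a careful person would: the job done as asked, in the order asked, and still so for the second after the job is handed in, with the robot touching nothing.
It also fails if it takes over 72 s, if anything falls off the work surface, if the arm or the gripper's body presses on something with over 40 N, if the wrist force passes 120 N, or if a joint passes its speed limit or range.

## Working session

There is one attempt and no reset: what is moved stays moved. The work goes in short steps, Python scripts to look and compute and a tool call to move; the robot and the scene stay as the last step left them, time stands still between calls to the robot, and variables do not carry over. Pictures are saved under pics/ and viewed, at most 10 in all, crops included, and the job is handed in when it is done.

Besides the shell and the picture viewer there is one more tool, called as name(argument=value, ...) on one line, values as JSON. servo_tool: Moves the arm, as the interface text tells. Its arguments: {"type":"object","properties":{"slide":{"type":"array"},"delta_rot":{"type":"array"},"fingers":{"type":"array"},"force":{"type":"number"}},"required":["slide","delta_rot","fingers"]}

```bash
mkdir -p pics; ls; cat > h.py <<'E'
import numpy as np, cv2
from station import telemetry, vision, robot
def save(n,f):
    im=vision.grab_frame(n); cv2.imwrite(f,im[:,:,::-1]); return im
def onplane(n,uv,z):
    c=vision.camera_params(n);T=np.array(c["T"])
    d=T[:3,:3]@np.array([(uv[0]-c["cx"])/c["fx"],(uv[1]-c["cy"])/c["fy"],1]);o=T[:3,3]
    return o+d*(z-o[2])/d[2]
def proj(n,p):
    c=vision.camera_params(n);T=np.array(c["T"])
    q=T[:3,:3].T@(np.array(p)-T[:3,3]);return np.array([c["fx"]*q[0]/q[2]+c["cx"],c["fy"]*q[1]/q[2]+c["cy"]])
E
python3 - <<'E'
from h import *
s=telemetry.observe();print(s)
for n in("scene","side"):
    save(n,f"pics/{n}0.png");print(n,vision.camera_params(n))
E
```

```text
pics
{'t': 0.0, 'joint_positions': array([ 1.25022798,  0.57654375,  0.02486591,  1.43794472, -0.01500877,
        1.1289897 , -0.05649563]), 'dq': array([ 0.00045436,  0.00147885,  0.00010332, -0.00022297, -0.00164091,
       -0.00049172, -0.00092498]), 'effort': array([ 9.44839854e-06, -7.65774250e+01,  2.25030430e+00, -2.85973227e+01,
        1.53186894e-02,  1.27677637e-02,  1.54397039e-06]), 'position': array([ 0.15822487, -0.65574881,  0.25242234]), 'orientation': array([[ 9.72097319e-01,  2.34577415e-01, -4.89279850e-04],
       [ 2.34577907e-01, -9.72095959e-01,  1.62866961e-03],
       [-9.35778578e-05, -1.69799960e-03, -9.99998554e-01]]), 'contact_force': array([ 0.36771757, -0.1979693 ,  0.28523281]), 'torque': array([-0.00154297, -0.00465652,  0.02030392]), 'gripper_force': 0.0, 'opening': 0.0852568795404946}
scene {'fx': 572.4990019541798, 'fy': 572.4990019541798, 'cx': 314.18133877680555, 'cy': 246.2525595843838, 'T': array([[ 0.87098969,  0.26568845, -0.41326336,  1.21396496],
       [ 0.49083157, -0.43379457,  0.75558364, -1.17777754],
       [ 0.02147845, -0.86094827, -0.50823888,  0.94943268],
       [ 0.        ,  0.        ,  0.        ,  1.        ]])}
side {'fx': 617.2804252771479, 'fy': 617.2804252771479, 'cx': 320.6754301919586, 'cy': 240.1318833309309, 'T': array([[-0.81802584, -0.38312253,  0.42901148, -0.03750668],
       [-0.57511109,  0.55648045, -0.59964719,  0.85769766],
       [-0.00899815, -0.73725615, -0.6755534 ,  1.09645235],
       [ 0.        ,  0.        ,  0.        ,  1.        ]])}
```

View pics/scene0.png

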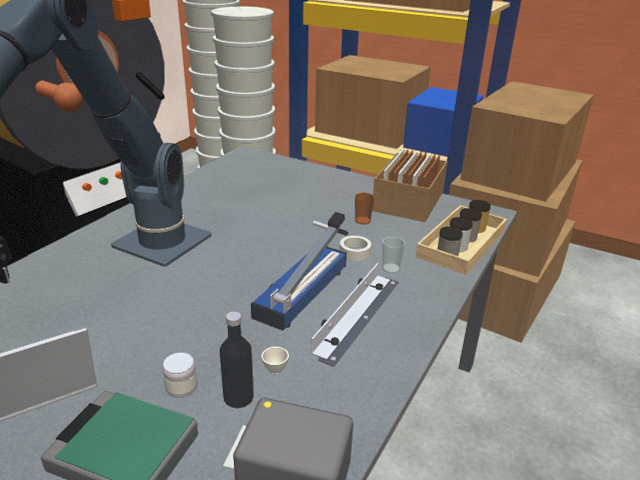

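View pics/side0.png

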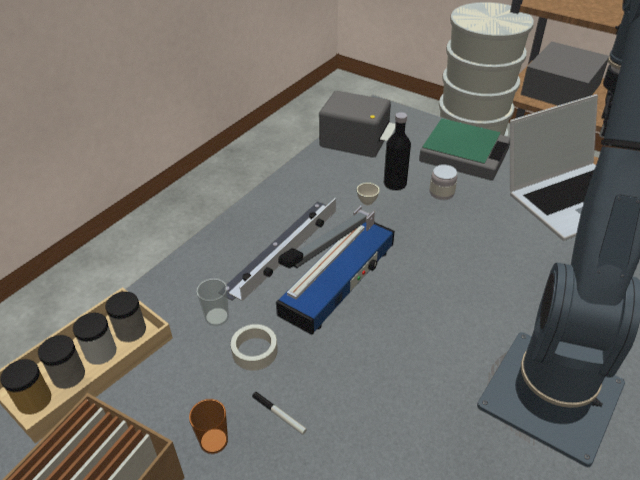

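The scene view shows the blue sealer at about (300,285), the rail to its right at (355,320), the tape at (355,247), the clear tumbler at (393,254) and the cup at (275,358). The side view shows the sealer at (337,275), the rail at (280,250), the tape at (254,346) and the marker at (278,412). I'll enlarge both views to read corners.

```bash
python3 - <<'E'
import cv2
a=cv2.imread("pics/side0.png")[180:340,215:415];cv2.imwrite("pics/s1.png",cv2.resize(a,None,fx=3.9,fy=3.7,interpolation=cv2.INTER_CUBIC)) if 0 else cv2.imwrite("pics/s1.png",cv2.resize(a,(750,600),interpolation=cv2.INTER_CUBIC))
b=cv2.imread("pics/scene0.png")[205:365,240:400];cv2.imwrite("pics/c1.png",cv2.resize(b,(600,600),interpolation=cv2.INTER_CUBIC))
E
```

```text
(no output)
```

View pics/s1.png

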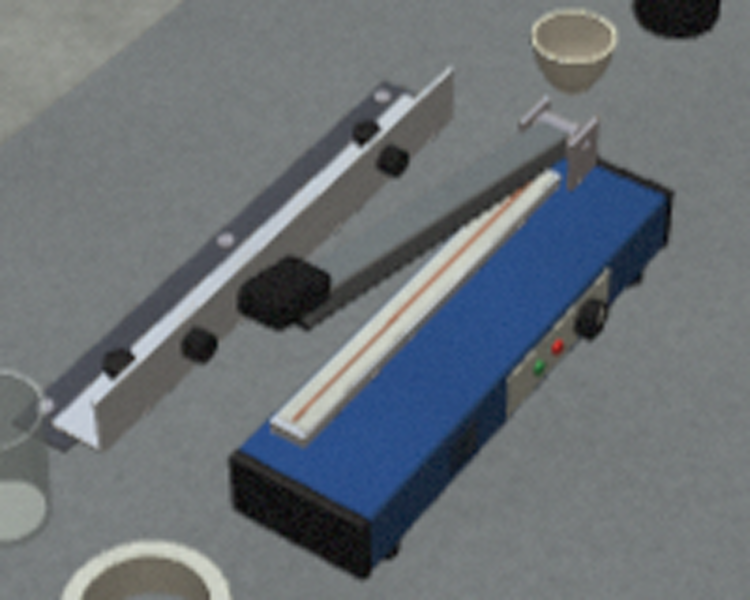

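View pics/c1.png

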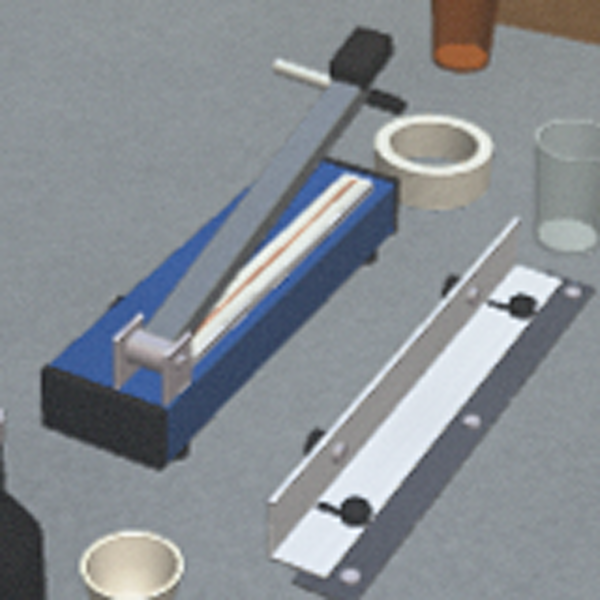

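The crops show the sealer's top corners, the fence bar's top edge ends and the buffers on the robot side of the bar. The tape sits just off the sealer's left end.

```bash
python3 - <<'E'
from h import *
S=lambda u,v:(215+u/3.75,180+v/3.75)
C=lambda u,v:(240+u/3.75,205+v/3.75)
def p(l,n,uv,z): print(l,n,np.round(onplane(n,uv,z)[:2],4))
p("FL","side",S(372,522),.06);p("BL","side",S(232,457),.06);p("FR","side",S(672,193),.06)
p("BL","scene",C(397,182),.06);p("BR","scene",C(167,408),.06);p("FR","scene",C(43,370),.06)
p("barL","side",S(97,403),.052);p("barR","side",S(453,68),.052)
p("barL","scene",C(519,220),.052);p("barR","scene",C(270,500),.052)
for q in((45,406),(226,240),(382,96)):p("screw","side",S(*q),.006)
for q in((573,292),(472,421),(350,576)):p("screw","scene",C(*q),.006)
for q in((199,345),(393,160)):p("buf","side",S(*q),.032)
p("pad","side",S(285,283),.19);p("pad","scene",C(367,48),.19)
p("dial","side",S(591,320),.035)
# tape (outer top z .036), tumbler b, a top, cup
p("tape","side",(254,343),.036);p("tape","scene",(356,244),.036)
p("tumA","side",(213,289),.095);p("tumA bot","scene",(391,267),0)
p("cup","side",(368,190),.045);p("cup","scene",(275,354),.045)
p("mk","side",(255,395),.007);p("mk","side",(303,430),.007)
p("flask","scene",(238,402),0);p("tin","scene",(181,388),0);p("tumB","side",(214,440),0)
E
```

```text
FL side [0.4855 0.1545]
BL side [0.5838 0.1611]
FR side [ 0.4867 -0.1938]
BL scene [0.5929 0.1568]
BR scene [ 0.5923 -0.1893]
FR scene [ 0.4957 -0.1969]
barL side [0.6847 0.1681]
barR side [ 0.6888 -0.2301]
barL scene [0.6953 0.1674]
barR scene [ 0.6952 -0.2288]
screw side [0.7424 0.1588]
screw side [ 0.7437 -0.0311]
screw side [ 0.7456 -0.2207]
screw scene [0.7482 0.1611]
screw scene [ 0.7497 -0.0297]
screw scene [ 0.751  -0.2198]
buf side [0.6777 0.0784]
buf side [ 0.6795 -0.1415]
pad side [0.5623 0.1281]
pad scene [0.5757 0.1258]
dial side [ 0.4802 -0.0819]
tape side [0.5656 0.2662]
tape scene [0.5775 0.2617]
tumA side [0.7028 0.2351]
tumA bot scene [0.7065 0.2479]
cup side [ 0.6404 -0.3175]
cup scene [ 0.6446 -0.3156]
mk side [0.4947 0.3522]
mk side [0.3666 0.3601]
flask scene [ 0.632  -0.4488]
tin scene [ 0.495  -0.4798]
tumB side [0.4987 0.4732]
```

```bash
python3 - <<'E'
from h import *
def tri(a,b):
    R=[]
    for n,uv in(("scene",a),("side",b)):
        o=np.array(vision.camera_params(n)["T"])[:3,3];q=onplane(n,uv,0);R.append((o,(q-o)/np.linalg.norm(q-o)))
    (o1,d1),(o2,d2)=R
    t=np.linalg.lstsq(np.c_[d1,-d2],o2-o1,rcond=None)[0]
    a,b=o1+t[0]*d1,o2+t[1]*d2;return np.round((a+b)/2,4),round(float(np.linalg.norm(a-b)),4)
print("laptop",tri((88,330),(511,133)),tri((88,330),(597,97)))
C=lambda u,v:(240+u/3.75,205+v/3.75)
S=lambda u,v:(215+u/3.75,180+v/3.75)
print("BL",tri(C(397,182),S(232,457)),"FR",tri(C(43,370),S(672,193)))
print("barL",tri(C(519,220),S(97,403)),"barR",tri(C(270,500),S(453,68)))
E
```

```text
laptop (array([ 0.3636, -0.5868,  0.1874]), 0.0027) (array([ 0.2807, -0.631 ,  0.2474]), 0.2205)
BL (array([0.5885, 0.1599, 0.0565]), 0.0056) FR (array([ 0.4905, -0.1949,  0.0571]), 0.0061)
barL (array([0.6908, 0.1677, 0.0493]), 0.0085) barR (array([ 0.6922, -0.2296,  0.0511]), 0.0062)
```

servo_tool(slide=[[0.02, 0.055, 0.0], [0.02, 0.055, 0.0], [0.02, 0.055, 0.0], [0.02, 0.055, 0.0], [0.02, 0.055, 0.0]], delta_rot=[[0, 0, 0], [0, 0, 0], [0, 0, 0], [0, 0, 0], [0, 0, 0]], fingers=[0, 0, 0, 0, 0], force=20)

```text
t: 0.72
position: [0.2588, -0.3792, 0.2532]
orientation: [[0.972, 0.235, 0.0], [0.235, -0.972, 0.0], [0.0, -0.0, -1.0]]
contact_force: [1.7, 0.4, -0.2]
opening: 0.0001
gripper_force: 0.0
```

servo_tool(slide=[[0.037, 0.039, 0.0], [0.037, 0.039, 0.0], [0.037, 0.039, 0.0], [0.037, 0.039, -0.02], [0.037, 0.04, -0.03]], delta_rot=[[0, 0, -4.5], [0, 0, -4.6], [0, 0, -4.5], [0, 0, 0], [0, 0, 0]], fingers=[0, 0, 0, 0, 0])

```text
t: 1.35
position: [0.4449, -0.184, 0.2033]
orientation: [[1.0, -0.001, 0.002], [-0.001, -1.0, -0.001], [0.002, 0.001, -1.0]]
contact_force: [0.3, -1.3, 0.1]
opening: 0.0001
gripper_force: 0.0
```

servo_tool(slide=[[0, 0, -0.05], [0, 0, -0.05], [0, 0, -0.045], [0, 0, -0.02], [0, 0, 0]], delta_rot=[[0, 0, 0], [0, 0, 0], [0, 0, 0], [0, 0, 0], [0, 0, 0]], fingers=[0, 0, 0, 0, 0])

```text
t: 1.98
position: [0.4424, -0.1847, 0.0369]
orientation: [[1.0, -0.0, -0.003], [-0.0, -1.0, 0.001], [-0.003, -0.001, -1.0]]
contact_force: [0.0, -0.4, 0.9]
opening: 0.0003
gripper_force: 0.0
```

```bash
python3 - <<'E'
from h import *
im=save("side","pics/side1.png");b=im[170:350,205:445,::-1];cv2.imwrite("pics/s2.png",cv2.resize(b,(800,600),interpolation=cv2.INTER_CUBIC))
s=telemetry.observe();print(s['t'],s['position'],s['contact_force'])
E
```

```text
2.025 [ 0.44299992 -0.18502006  0.03799396] [0.13038864 1.15225087 0.06364482]
```

View pics/s2.png

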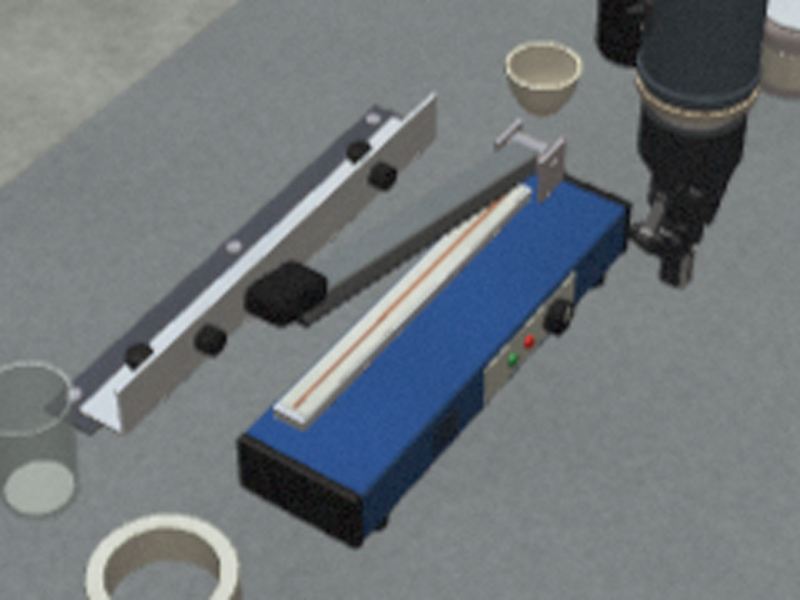

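The fingers hang just in front of the sealer's right end, at about (685,250) in the crop, and touch nothing. Now I approach slowly.

servo_tool(slide=[[0.01, 0, 0], [0.008, 0, 0], [0.0025, 0, 0], [0.0025, 0, 0], [0.0025, 0, 0]], delta_rot=[[0, 0, 0], [0, 0, 0], [0, 0, 0], [0, 0, 0], [0, 0, 0]], fingers=[0, 0, 0, 0, 0])

```text
t: 2.65
position: [0.4689, -0.1852, 0.0384]
orientation: [[1.0, -0.001, -0.0], [-0.001, -1.0, -0.0], [-0.0, 0.0, -1.0]]
contact_force: [0.7, -0.2, -0.4]
opening: 0.0
gripper_force: 0.0
```

servo_tool(slide=[[0.002, 0, 0], [0.002, 0, 0], [0.002, 0, 0], [0.002, 0, 0], [0.002, 0, 0]], delta_rot=[[0, 0, 0], [0, 0, 0], [0, 0, 0], [0, 0, 0], [0, 0, 0]], fingers=[0, 0, 0, 0, 0])

```text
t: 3.28
position: [0.4779, -0.1851, 0.0381]
orientation: [[1.0, -0.001, -0.002], [-0.001, -1.0, 0.0], [-0.002, -0.0, -1.0]]
contact_force: [-6.6, 0.2, 0.5]
opening: 0.0
gripper_force: 0.0
```

servo_tool(slide=[[0.002, 0, 0.0002], [0.002, 0, 0.0002], [0.002, 0, 0.0002], [0.002, 0, 0.0002], [0.002, 0, 0.0002]], delta_rot=[[0, 0, 0], [0, 0, 0], [0, 0, 0], [0, 0, 0], [0, 0, 0]], fingers=[0, 0, 0, 0, 0])

```text
t: 3.9
position: [0.4836, -0.1852, 0.0381]
orientation: [[1.0, -0.002, -0.01], [-0.002, -1.0, 0.001], [-0.01, -0.001, -1.0]]
contact_force: [-12.2, -0.6, -1.0]
opening: 0.0
gripper_force: 0.0
```

servo_tool(slide=[[0.0025, 0, 0.0002], [0.0025, 0, 0.0002], [0.0025, 0, 0.0002], [0.0025, 0, 0.0002], [0.0025, 0, 0.0002]], delta_rot=[[0, 0, 0], [0, 0, 0], [0, 0, 0], [0, 0, 0], [0, 0, 0]], fingers=[0, 0, 0, 0, 0])

```text
t: 4.53
position: [0.4959, -0.1853, 0.039]
orientation: [[1.0, -0.002, -0.01], [-0.002, -1.0, 0.001], [-0.01, -0.001, -1.0]]
contact_force: [-13.0, -1.2, -1.6]
opening: 0.0001
gripper_force: 0.0
```

servo_tool(slide=[[0.0025, 0, 0.0002], [0.0025, 0, 0.0002], [0, 0, 0], [-0.02, 0, 0], [-0.026, 0, -0.002]], delta_rot=[[0, 0, 0], [0, 0, 0], [0, 0, 0], [0, 0, 0], [0, 0, 0]], fingers=[0, 0, 0, 0, 0])

```text
t: 5.15
position: [0.4605, -0.1851, 0.0387]
orientation: [[1.0, -0.0, 0.001], [-0.0, -1.0, -0.0], [0.001, 0.0, -1.0]]
contact_force: [-0.0, -1.0, -0.4]
opening: 0.0001
gripper_force: 0.0
```

servo_tool(slide=[[0, 0.03, 0], [0, 0.06, 0], [0, 0.06, 0], [0, 0.06, 0], [0, 0.06, 0]], delta_rot=[[0, 0, 0], [0, 0, 0], [0, 0, 0], [0, 0, 0], [0, 0, 0]], fingers=[0, 0, 0, 0, 0])

```text
t: 5.78
position: [0.4606, 0.0869, 0.0387]
orientation: [[1.0, -0.001, 0.001], [-0.001, -1.0, 0.0], [0.001, -0.0, -1.0]]
contact_force: [1.3, -0.3, 0.5]
opening: -0.0002
gripper_force: 0.0
```

servo_tool(slide=[[0, 0.045, 0], [0, 0.015, 0], [0.005, 0, 0], [0.0025, 0, 0], [0.0025, 0, 0]], delta_rot=[[0, 0, 0], [0, 0, 0], [0, 0, 0], [0, 0, 0], [0, 0, 0]], fingers=[0, 0, 0, 0, 0])

```text
t: 6.4
position: [0.4708, 0.143, 0.0387]
orientation: [[1.0, -0.003, -0.0], [-0.003, -1.0, -0.001], [-0.0, 0.001, -1.0]]
contact_force: [-0.4, -0.2, 0.5]
opening: -0.0
gripper_force: 0.0
```

servo_tool(slide=[[0.0022, 0, 0], [0.0022, 0, 0], [0.0022, 0, 0], [0.0022, 0, 0], [0.0022, 0, 0]], delta_rot=[[0, 0, 0], [0, 0, 0], [0, 0, 0], [0, 0, 0], [0, 0, 0]], fingers=[0, 0, 0, 0, 0])

```text
t: 7.02
position: [0.4763, 0.1441, 0.0377]
orientation: [[1.0, 0.001, -0.01], [0.001, -1.0, -0.002], [-0.01, 0.002, -1.0]]
contact_force: [-14.0, 1.0, -0.3]
opening: -0.0003
gripper_force: 0.0
```

servo_tool(slide=[[0.0025, 0, 0.0002], [0.0025, 0, 0.0002], [0.0025, 0, 0.0002], [0.0025, 0, 0.0002], [0.0025, 0, 0.0002]], delta_rot=[[0, 0, 0], [0, 0, 0], [0, 0, 0], [0, 0, 0], [0, 0, 0]], fingers=[0, 0, 0, 0, 0])

```text
t: 7.65
position: [0.489, 0.1443, 0.0385]
orientation: [[1.0, 0.001, -0.009], [0.001, -1.0, -0.002], [-0.009, 0.002, -1.0]]
contact_force: [-12.7, -0.1, -1.5]
opening: 0.0002
gripper_force: 0.0
```

servo_tool(slide=[[0.0025, 0, 0.0002], [0.0025, 0, 0.0002], [0.0025, 0, 0.0002], [0.0025, 0, 0.0002], [0.0025, 0, 0.0002]], delta_rot=[[0, 0, 0], [0, 0, 0], [0, 0, 0], [0, 0, 0], [0, 0, 0]], fingers=[0, 0, 0, 0, 0])

```text
t: 8.28
position: [0.5015, 0.1444, 0.0394]
orientation: [[1.0, 0.001, -0.009], [0.001, -1.0, -0.002], [-0.009, 0.002, -1.0]]
contact_force: [-12.8, 0.1, -1.5]
opening: -0.0002
gripper_force: 0.0
```

servo_tool(slide=[[0.0025, 0, 0.0002], [0.0025, 0, 0.0002], [0.0025, 0, 0.0002], [0.0025, 0, 0.0002], [0.0025, 0, 0.0002]], delta_rot=[[0, 0, 0], [0, 0, 0], [0, 0, 0], [0, 0, 0], [0, 0, 0]], fingers=[0, 0, 0, 0, 0])

```text
t: 8.9
position: [0.5133, 0.1445, 0.0404]
orientation: [[1.0, 0.001, -0.011], [0.001, -1.0, -0.002], [-0.011, 0.002, -1.0]]
contact_force: [-14.8, 1.3, 0.8]
opening: 0.0
gripper_force: 0.0
```

servo_tool(slide=[[0.0025, 0, 0.0002], [0.0025, 0, 0.0002], [0.0025, 0, 0.0002], [0.0025, 0, 0.0002], [0.0025, 0, 0.0002]], delta_rot=[[0, 0, 0], [0, 0, 0], [0, 0, 0], [0, 0, 0], [0, 0, 0]], fingers=[0, 0, 0, 0, 0])

```text
t: 9.52
position: [0.5261, 0.1447, 0.0413]
orientation: [[1.0, 0.001, -0.01], [0.001, -1.0, -0.002], [-0.01, 0.002, -1.0]]
contact_force: [-14.2, 2.3, -0.3]
opening: 0.0004
gripper_force: 0.0
```

servo_tool(slide=[[-0.02, 0, 0], [-0.028, 0, -0.004], [0, -0.03, 0], [0, -0.06, 0], [0, -0.06, 0]], delta_rot=[[0, 0, 0], [0, 0, 0], [0, 0, 0], [0, 0, 0], [0, 0, 0]], fingers=[0, 0, 0, 0, 0])

```text
t: 10.15
position: [0.4837, -0.0062, 0.0387]
orientation: [[1.0, 0.001, 0.001], [0.001, -1.0, 0.0], [0.001, -0.0, -1.0]]
contact_force: [1.0, -0.2, 0.0]
opening: -0.0
gripper_force: 0.0
```

servo_tool(slide=[[0, -0.06, 0], [0, -0.06, 0], [0, -0.045, 0], [0, -0.015, 0], [0.005, 0, 0]], delta_rot=[[0, 0, 0], [0, 0, 0], [0, 0, 0], [0, 0, 0], [0, 0, 0]], fingers=[0, 0, 0, 0, 0])

```text
t: 10.78
position: [0.4882, -0.1858, 0.0386]
orientation: [[1.0, -0.003, -0.0], [-0.003, -1.0, 0.0], [-0.0, -0.0, -1.0]]
contact_force: [-0.6, 0.6, -0.0]
opening: -0.0001
gripper_force: 0.0
```

servo_tool(slide=[[0.0022, 0, 0], [0.0022, 0, 0], [0.0022, 0, 0], [0.0022, 0, 0], [0.0022, 0, 0]], delta_rot=[[0, 0, 0], [0, 0, 0], [0, 0, 0], [0, 0, 0], [0, 0, 0]], fingers=[0, 0, 0, 0, 0])

```text
t: 11.4
position: [0.497, -0.1849, 0.0382]
orientation: [[1.0, -0.001, -0.005], [-0.001, -1.0, 0.001], [-0.005, -0.001, -1.0]]
contact_force: [-10.3, 0.9, 2.7]
opening: -0.0001
gripper_force: 0.0
```

servo_tool(slide=[[0.0025, 0, 0.0002], [0.0025, 0, 0.0002], [0.0025, 0, 0.0002], [0.0025, 0, 0.0002], [0.0025, 0, 0.0002]], delta_rot=[[0, 0, 0], [0, 0, 0], [0, 0, 0], [0, 0, 0], [0, 0, 0]], fingers=[0, 0, 0, 0, 0])

```text
t: 12.02
position: [0.5067, -0.1854, 0.0384]
orientation: [[1.0, -0.002, -0.01], [-0.002, -1.0, 0.001], [-0.01, -0.001, -1.0]]
contact_force: [-12.3, -1.3, -1.0]
opening: 0.0002
gripper_force: 0.0
```

servo_tool(slide=[[0.0025, 0, 0.0002], [0.0025, 0, 0.0002], [0.0025, 0, 0.0002], [0.0025, 0, 0.0002], [0.0025, 0, 0.0002]], delta_rot=[[0, 0, 0], [0, 0, 0], [0, 0, 0], [0, 0, 0], [0, 0, 0]], fingers=[0, 0, 0, 0, 0])

```text
t: 12.65
position: [0.5192, -0.1853, 0.0393]
orientation: [[1.0, -0.002, -0.01], [-0.002, -1.0, 0.001], [-0.01, -0.001, -1.0]]
contact_force: [-12.9, -1.0, -1.8]
opening: -0.0001
gripper_force: 0.0
```

servo_tool(slide=[[0.0025, 0, 0.0002], [0.0025, 0, 0.0002], [0.0025, 0, 0.0002], [0.0025, 0, 0.0002], [0.0025, 0, 0.0002]], delta_rot=[[0, 0, 0], [0, 0, 0], [0, 0, 0], [0, 0, 0], [0, 0, 0]], fingers=[0, 0, 0, 0, 0])

```text
t: 13.28
position: [0.5311, -0.1855, 0.0403]
orientation: [[1.0, -0.002, -0.011], [-0.002, -1.0, 0.001], [-0.011, -0.001, -1.0]]
contact_force: [-14.2, -2.0, 1.9]
opening: -0.0001
gripper_force: 0.0
```

servo_tool(slide=[[0.0025, 0, 0.0002], [0.0025, 0, 0.0002], [0.0025, 0, 0.0002], [0.0025, 0, 0.0002], [0.0025, 0, 0.0002]], delta_rot=[[0, 0, 0], [0, 0, 0], [0, 0, 0], [0, 0, 0], [0, 0, 0]], fingers=[0, 0, 0, 0, 0])

```text
t: 13.9
position: [0.544, -0.1856, 0.0412]
orientation: [[1.0, -0.002, -0.01], [-0.002, -1.0, 0.001], [-0.01, -0.001, -1.0]]
contact_force: [-13.5, -1.7, -1.4]
opening: 0.0001
gripper_force: 0.0
```

servo_tool(slide=[[0.0025, 0, 0.0002], [0.0025, 0, 0.0002], [0, 0, 0], [-0.02, 0, 0], [-0.022, 0, -0.004]], delta_rot=[[0, 0, 0], [0, 0, 0], [0, 0, 0], [0, 0, 0], [0, 0, 0]], fingers=[0, 0, 0, 0, 0])

```text
t: 14.52
position: [0.5123, -0.1851, 0.0392]
orientation: [[1.0, -0.0, 0.001], [-0.0, -1.0, -0.0], [0.001, 0.0, -1.0]]
contact_force: [-0.2, 0.5, -0.5]
opening: 0.0001
gripper_force: 0.0
```

servo_tool(slide=[[0, 0.03, 0], [0, 0.06, 0], [0, 0.06, 0], [0, 0.06, 0], [0, 0.06, 0]], delta_rot=[[0, 0, 0], [0, 0, 0], [0, 0, 0], [0, 0, 0], [0, 0, 0]], fingers=[0, 0, 0, 0, 0])

```text
t: 15.15
position: [0.5125, 0.0869, 0.0392]
orientation: [[1.0, -0.001, 0.001], [-0.001, -1.0, 0.0], [0.001, -0.0, -1.0]]
contact_force: [0.4, -0.3, 0.2]
opening: -0.0001
gripper_force: 0.0
```

servo_tool(slide=[[0, 0.045, 0], [0, 0.015, 0], [0, 0, 0], [0.0025, 0, 0], [0.0025, 0, 0]], delta_rot=[[0, 0, 0], [0, 0, 0], [0, 0, 0], [0, 0, 0], [0, 0, 0]], fingers=[0, 0, 0, 0, 0])

```text
t: 15.78
position: [0.5178, 0.1429, 0.0392]
orientation: [[1.0, -0.003, 0.0], [-0.003, -1.0, -0.001], [0.0, 0.001, -1.0]]
contact_force: [0.1, -0.7, -0.2]
opening: -0.0004
gripper_force: 0.0
```

servo_tool(slide=[[0.0022, 0, 0], [0.0022, 0, 0], [0.0022, 0, 0], [0.0022, 0, 0], [0.0022, 0, 0]], delta_rot=[[0, 0, 0], [0, 0, 0], [0, 0, 0], [0, 0, 0], [0, 0, 0]], fingers=[0, 0, 0, 0, 0])

```text
t: 16.4
position: [0.5233, 0.1443, 0.0379]
orientation: [[1.0, 0.001, -0.01], [0.001, -1.0, -0.002], [-0.01, 0.002, -1.0]]
contact_force: [-13.1, 0.1, -0.8]
opening: -0.0002
gripper_force: 0.0
```

servo_tool(slide=[[0.0025, 0, 0.0002], [0.0025, 0, 0.0002], [0.0025, 0, 0.0002], [0.0025, 0, 0.0002], [0.0025, 0, 0.0002]], delta_rot=[[0, 0, 0], [0, 0, 0], [0, 0, 0], [0, 0, 0], [0, 0, 0]], fingers=[0, 0, 0, 0, 0])

```text
t: 17.02
position: [0.536, 0.1445, 0.0387]
orientation: [[1.0, 0.001, -0.009], [0.001, -1.0, -0.002], [-0.009, 0.002, -1.0]]
contact_force: [-12.4, 1.0, -1.3]
opening: 0.0003
gripper_force: 0.0
```

servo_tool(slide=[[0.0025, 0, 0.0002], [0.0025, 0, 0.0002], [0.0025, 0, 0.0002], [0.0025, 0, 0.0002], [0.0025, 0, 0.0002]], delta_rot=[[0, 0, 0], [0, 0, 0], [0, 0, 0], [0, 0, 0], [0, 0, 0]], fingers=[0, 0, 0, 0, 0])

```text
t: 17.65
position: [0.5485, 0.1446, 0.0396]
orientation: [[1.0, 0.001, -0.01], [0.001, -1.0, -0.002], [-0.01, 0.002, -1.0]]
contact_force: [-12.9, 0.7, -0.6]
opening: 0.0001
gripper_force: 0.0
```

```bash
python3 - <<'E'
from h import *
im=save("scene","pics/scene2.png");b=im[215:365,250:410,::-1];cv2.imwrite("pics/c2.png",cv2.resize(b,(640,600),interpolation=cv2.INTER_CUBIC))
E
```

```text
(no output)
```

View pics/c2.png

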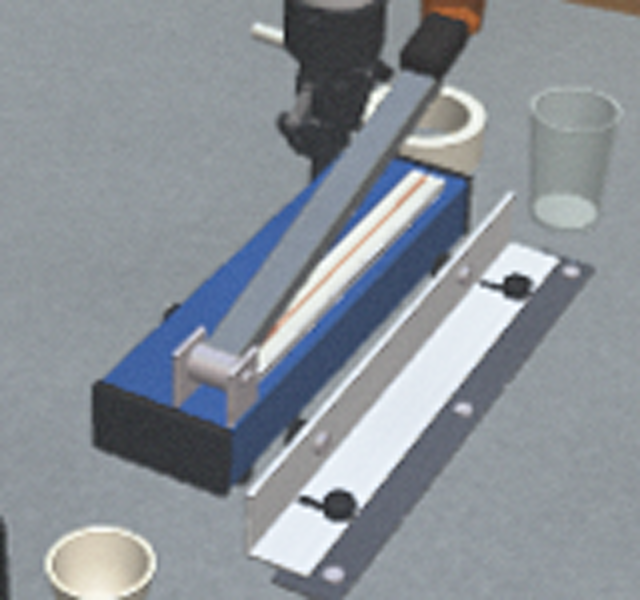

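The sealer is square, with its back about 30 mm from the bar and roughly 15 mm from the buffers. I'll go on in smaller steps and watch the force.

servo_tool(slide=[[0.0025, 0, 0.0002], [0.0025, 0, 0.0002], [0.002, 0, 0.0002], [0.002, 0, 0.0002], [0.001, 0, 0.0002]], delta_rot=[[0, 0, 0], [0, 0, 0], [0, 0, 0], [0, 0, 0], [0, 0, 0]], fingers=[0, 0, 0, 0, 0])

```text
t: 18.32
position: [0.5581, 0.1447, 0.0406]
orientation: [[1.0, 0.0, -0.01], [0.0, -1.0, -0.002], [-0.01, 0.002, -1.0]]
contact_force: [-13.7, 0.6, -0.8]
opening: 0.0003
gripper_force: 0.0
```

servo_tool(slide=[[-0.018, 0, 0], [-0.02, 0, -0.004], [0, -0.03, 0], [0, -0.06, 0], [0, -0.06, 0]], delta_rot=[[0, 0, 0], [0, 0, 0], [0, 0, 0], [0, 0, 0], [0, 0, 0]], fingers=[0, 0, 0, 0, 0])

```text
t: 18.95
position: [0.5257, -0.0063, 0.0381]
orientation: [[1.0, 0.001, 0.001], [0.001, -1.0, 0.0], [0.001, -0.0, -1.0]]
contact_force: [0.9, -0.3, 0.0]
opening: -0.0001
gripper_force: 0.0
```

servo_tool(slide=[[0, -0.06, 0], [0, -0.06, 0], [0, -0.045, 0], [0.006, -0.015, 0], [0.005, 0, 0]], delta_rot=[[0, 0, 0], [0, 0, 0], [0, 0, 0], [0, 0, 0], [0, 0, 0]], fingers=[0, 0, 0, 0, 0])

```text
t: 19.58
position: [0.5367, -0.1858, 0.0381]
orientation: [[1.0, -0.002, 0.0], [-0.002, -1.0, 0.0], [0.0, -0.0, -1.0]]
contact_force: [0.3, 0.6, 0.1]
opening: -0.0002
gripper_force: 0.0
```

servo_tool(slide=[[0.0022, 0, 0], [0.0022, 0, 0], [0.0022, 0, 0], [0.0022, 0, 0], [0.0022, 0, 0]], delta_rot=[[0, 0, 0], [0, 0, 0], [0, 0, 0], [0, 0, 0], [0, 0, 0]], fingers=[0, 0, 0, 0, 0])

```text
t: 20.2
position: [0.5455, -0.185, 0.0377]
orientation: [[1.0, -0.001, -0.004], [-0.001, -1.0, 0.0], [-0.004, -0.0, -1.0]]
contact_force: [-8.5, -0.0, 1.2]
opening: -0.0001
gripper_force: 0.0
```

servo_tool(slide=[[0.0022, 0, 0], [0.0022, 0, 0], [0.0022, 0, 0.0002], [0.0022, 0, 0.0002], [0.0022, 0, 0.0002]], delta_rot=[[0, 0, 0], [0, 0, 0], [0, 0, 0], [0, 0, 0], [0, 0, 0]], fingers=[0, 0, 0, 0, 0])

```text
t: 20.82
position: [0.5534, -0.1855, 0.0372]
orientation: [[1.0, -0.002, -0.01], [-0.002, -1.0, 0.001], [-0.01, -0.001, -1.0]]
contact_force: [-12.3, -0.8, -1.5]
opening: 0.0001
gripper_force: 0.0
```

servo_tool(slide=[[0.002, 0, 0.0002], [0.002, 0, 0.0002], [0.002, 0, 0.0002], [0.0015, 0, 0.0002], [0.0015, 0, 0.0002]], delta_rot=[[0, 0, 0], [0, 0, 0], [0, 0, 0], [0, 0, 0], [0, 0, 0]], fingers=[0, 0, 0, 0, 0])

```text
t: 21.45
position: [0.5623, -0.1855, 0.0381]
orientation: [[1.0, -0.002, -0.01], [-0.002, -1.0, 0.001], [-0.01, -0.001, -1.0]]
contact_force: [-11.9, -1.3, -3.1]
opening: -0.0001
gripper_force: 0.0
```

servo_tool(slide=[[0.0015, 0, 0.0002], [0.0015, 0, 0.0002], [0.0015, 0, 0.0002], [0.0015, 0, 0.0002], [0.001, 0, 0.0002]], delta_rot=[[0, 0, 0], [0, 0, 0], [0, 0, 0], [0, 0, 0], [0, 0, 0]], fingers=[0, 0, 0, 0, 0])

```text
t: 22.08
position: [0.5655, -0.1857, 0.0384]
orientation: [[1.0, -0.003, -0.017], [-0.003, -1.0, 0.001], [-0.017, -0.001, -1.0]]
contact_force: [-23.7, -0.5, 1.8]
opening: 0.0002
gripper_force: 0.0
```

servo_tool(slide=[[-0.005, 0, 0], [-0.015, 0, 0], [-0.02, 0, -0.0025], [0, 0.03, 0], [0, 0.06, 0]], delta_rot=[[0, 0, 0], [0, 0, 0], [0, 0, 0], [0, 0, 0], [0, 0, 0]], fingers=[0, 0, 0, 0, 0])

```text
t: 22.7
position: [0.5346, -0.0971, 0.0383]
orientation: [[1.0, -0.006, 0.001], [-0.006, -1.0, -0.001], [0.001, 0.001, -1.0]]
contact_force: [1.4, 1.3, -0.4]
opening: 0.0001
gripper_force: 0.0
```

servo_tool(slide=[[0, 0.06, 0], [0, 0.06, 0], [0, 0.06, 0], [0, 0.045, 0], [0.004, 0.015, 0]], delta_rot=[[0, 0, 0], [0, 0, 0], [0, 0, 0], [0, 0, 0], [0, 0, 0]], fingers=[0, 0, 0, 0, 0])

```text
t: 23.32
position: [0.538, 0.1489, 0.0382]
orientation: [[1.0, 0.004, 0.0], [0.004, -1.0, 0.002], [0.0, -0.002, -1.0]]
contact_force: [-0.5, 0.4, -0.9]
opening: -0.0001
gripper_force: 0.0
```

servo_tool(slide=[[0.004, 0, 0], [0.003, 0, 0], [0.002, 0, 0], [0.002, 0, 0], [0.002, 0, 0]], delta_rot=[[0, 0, 0], [0, 0, 0], [0, 0, 0], [0, 0, 0], [0, 0, 0]], fingers=[0, 0, 0, 0, 0])

```text
t: 23.95
position: [0.5515, 0.1443, 0.0382]
orientation: [[1.0, -0.001, -0.0], [-0.001, -1.0, -0.0], [-0.0, 0.0, -1.0]]
contact_force: [-0.4, -0.3, 0.6]
opening: -0.0004
gripper_force: 0.0
```

servo_tool(slide=[[0.002, 0, 0], [0.002, 0, 0], [0.002, 0, 0], [0.002, 0, 0.0002], [0.0015, 0, 0.0002]], delta_rot=[[0, 0, 0], [0, 0, 0], [0, 0, 0], [0, 0, 0], [0, 0, 0]], fingers=[0, 0, 0, 0, 0])

```text
t: 24.58
position: [0.5567, 0.1449, 0.0375]
orientation: [[1.0, 0.001, -0.008], [0.001, -1.0, -0.001], [-0.008, 0.001, -1.0]]
contact_force: [-13.0, 2.0, 0.2]
opening: -0.0
gripper_force: 0.0
```

servo_tool(slide=[[0.0013, 0, 0.0001], [0.0013, 0, 0.0001], [0.0012, 0, 0.0001], [0.0012, 0, 0.0001], [0.001, 0, 0.0001]], delta_rot=[[0, 0, 0], [0, 0, 0], [0, 0, 0], [0, 0, 0], [0, 0, 0]], fingers=[0, 0, 0, 0, 0])

```text
t: 25.2
position: [0.5604, 0.1455, 0.0375]
orientation: [[1.0, 0.002, -0.012], [0.002, -1.0, -0.001], [-0.012, 0.001, -1.0]]
contact_force: [-17.5, 0.7, 1.0]
opening: 0.0003
gripper_force: 0.0
```

servo_tool(slide=[[0.0005, 0, 0.0003], [0.0005, 0, 0.0003], [0.0005, 0, 0.0003]], delta_rot=[[0, 0, 0], [0, 0, 0], [0, 0, 0]], fingers=[0, 0, 0])

```text
t: 25.58
position: [0.5613, 0.1444, 0.0378]
orientation: [[1.0, 0.001, -0.014], [0.001, -1.0, -0.003], [-0.014, 0.003, -1.0]]
contact_force: [-18.7, 0.2, -1.8]
opening: -0.0001
gripper_force: 0.0
```

servo_tool(slide=[[0.0005, 0, 0.0002], [0.0005, 0, 0.0002], [0.0005, 0, 0.0002]], delta_rot=[[0, 0, 0], [0, 0, 0], [0, 0, 0]], fingers=[0, 0, 0])

```text
t: 25.95
position: [0.5619, 0.1443, 0.0382]
orientation: [[1.0, 0.001, -0.015], [0.001, -1.0, -0.003], [-0.015, 0.003, -1.0]]
contact_force: [-21.2, -0.7, 0.9]
opening: -0.0004
gripper_force: 0.0
```

servo_tool(slide=[[-0.004, 0, 0], [-0.012, 0, 0], [-0.016, 0, -0.0025], [0, -0.03, 0], [0, -0.06, 0]], delta_rot=[[0, 0, 0], [0, 0, 0], [0, 0, 0], [0, 0, 0], [0, 0, 0]], fingers=[0, 0, 0, 0, 0])

```text
t: 26.58
position: [0.5385, 0.057, 0.0384]
orientation: [[1.0, 0.005, 0.002], [0.005, -1.0, 0.002], [0.002, -0.002, -1.0]]
contact_force: [1.1, 0.1, 0.1]
opening: -0.0004
gripper_force: 0.0
```

servo_tool(slide=[[0, -0.06, 0], [0, -0.06, 0], [0, -0.06, 0], [0, -0.045, 0], [0.004, -0.015, 0]], delta_rot=[[0, 0, 0], [0, 0, 0], [0, 0, 0], [0, 0, 0], [0, 0, 0]], fingers=[0, 0, 0, 0, 0])

```text
t: 27.2
position: [0.5413, -0.1892, 0.0384]
orientation: [[1.0, -0.005, 0.001], [-0.005, -1.0, -0.002], [0.001, 0.002, -1.0]]
contact_force: [-0.3, 0.3, -0.2]
opening: -0.0002
gripper_force: 0.0
```

servo_tool(slide=[[0.005, 0, 0], [0.004, 0, 0], [0.002, 0, 0], [0.002, 0, 0], [0.002, 0, 0]], delta_rot=[[0, 0, 0], [0, 0, 0], [0, 0, 0], [0, 0, 0], [0, 0, 0]], fingers=[0, 0, 0, 0, 0])

```text
t: 27.82
position: [0.557, -0.1847, 0.0381]
orientation: [[1.0, 0.0, -0.0], [0.0, -1.0, 0.0], [-0.0, -0.0, -1.0]]
contact_force: [0.3, 0.1, -0.5]
opening: 0.0
gripper_force: 0.0
```

servo_tool(slide=[[0.002, 0, 0], [0.002, 0, 0], [0.001, 0, 0], [0.001, 0, 0], [0.001, 0, 0]], delta_rot=[[0, 0, 0], [0, 0, 0], [0, 0, 0], [0, 0, 0], [0, 0, 0]], fingers=[0, 0, 0, 0, 0])

```text
t: 28.45
position: [0.5629, -0.1852, 0.0379]
orientation: [[1.0, -0.001, -0.002], [-0.001, -1.0, 0.0], [-0.002, -0.0, -1.0]]
contact_force: [-4.9, 0.2, 1.1]
opening: -0.0002
gripper_force: 0.0
```

servo_tool(slide=[[0.001, 0, 0.0001], [0.001, 0, 0.0001], [0.001, 0, 0.0001], [0.001, 0, 0.0001], [0.0008, 0, 0.0001]], delta_rot=[[0, 0, 0], [0, 0, 0], [0, 0, 0], [0, 0, 0], [0, 0, 0]], fingers=[0, 0, 0, 0, 0])

```text
t: 29.08
position: [0.5632, -0.1854, 0.0373]
orientation: [[1.0, -0.002, -0.01], [-0.002, -1.0, 0.001], [-0.01, -0.001, -1.0]]
contact_force: [-15.9, -0.1, 4.3]
opening: -0.0001
gripper_force: 0.0
```

servo_tool(slide=[[0.0005, 0, 0.0006], [0.0005, 0, 0.0006], [0.0005, 0, 0.0004], [0.0005, 0, 0.0002]], delta_rot=[[0, 0, 0], [0, 0, 0], [0, 0, 0], [0, 0, 0]], fingers=[0, 0, 0, 0])

```text
t: 29.58
position: [0.5641, -0.1853, 0.0383]
orientation: [[1.0, -0.002, -0.013], [-0.002, -1.0, 0.001], [-0.013, -0.001, -1.0]]
contact_force: [-16.5, -0.3, -3.4]
opening: 0.0003
gripper_force: 0.0
```

servo_tool(slide=[[0.0006, 0, 0.0001], [0.0006, 0, 0.0001], [0.0006, 0, 0.0001]], delta_rot=[[0, 0, 0], [0, 0, 0], [0, 0, 0]], fingers=[0, 0, 0])

```text
t: 29.95
position: [0.5648, -0.1855, 0.0383]
orientation: [[1.0, -0.002, -0.015], [-0.002, -1.0, 0.001], [-0.015, -0.001, -1.0]]
contact_force: [-19.7, -0.8, -2.3]
opening: 0.0001
gripper_force: 0.0
```

servo_tool(slide=[[-0.004, 0, 0], [-0.012, 0, 0], [-0.017, 0, -0.0025], [0, 0.03, 0], [0, 0.06, 0]], delta_rot=[[0, 0, 0], [0, 0, 0], [0, 0, 0], [0, 0, 0], [0, 0, 0]], fingers=[0, 0, 0, 0, 0])

```text
t: 30.58
position: [0.5399, -0.0971, 0.0386]
orientation: [[1.0, -0.006, 0.002], [-0.006, -1.0, -0.001], [0.002, 0.001, -1.0]]
contact_force: [1.6, 0.9, 0.1]
opening: -0.0002
gripper_force: 0.0
```

servo_tool(slide=[[0, 0.06, 0], [0, 0.06, 0], [0, 0.06, 0], [0, 0.045, 0], [0.004, 0.015, 0]], delta_rot=[[0, 0, 0], [0, 0, 0], [0, 0, 0], [0, 0, 0], [0, 0, 0]], fingers=[0, 0, 0, 0, 0])

```text
t: 31.2
position: [0.5432, 0.149, 0.0385]
orientation: [[1.0, 0.004, 0.001], [0.004, -1.0, 0.002], [0.001, -0.002, -1.0]]
contact_force: [0.1, -0.4, 0.1]
opening: -0.0003
gripper_force: 0.0
```

servo_tool(slide=[[0.004, 0, 0], [0.003, 0, 0], [0.002, 0, 0], [0.002, 0, 0], [0.002, 0, 0]], delta_rot=[[0, 0, 0], [0, 0, 0], [0, 0, 0], [0, 0, 0], [0, 0, 0]], fingers=[0, 0, 0, 0, 0])

```text
t: 31.82
position: [0.5566, 0.1443, 0.0382]
orientation: [[1.0, -0.001, -0.0], [-0.001, -1.0, -0.0], [-0.0, 0.0, -1.0]]
contact_force: [0.1, 0.2, -0.2]
opening: -0.0003
gripper_force: 0.0
```

servo_tool(slide=[[0.002, 0, 0], [0.002, 0, 0], [0.001, 0, 0], [0.001, 0, 0.0003], [0.001, 0, 0.0003]], delta_rot=[[0, 0, 0], [0, 0, 0], [0, 0, 0], [0, 0, 0], [0, 0, 0]], fingers=[0, 0, 0, 0, 0])

```text
t: 32.45
position: [0.5606, 0.1448, 0.038]
orientation: [[1.0, 0.0, -0.006], [0.0, -1.0, -0.001], [-0.006, 0.001, -1.0]]
contact_force: [-10.0, 0.7, 0.8]
opening: 0.0002
gripper_force: 0.0
```

servo_tool(slide=[[0.0008, 0, 0.0004], [0.0008, 0, 0.0004], [0.0007, 0, 0.0004], [0.0007, 0, 0.0002], [0.0006, 0, 0.0002]], delta_rot=[[0, 0, 0], [0, 0, 0], [0, 0, 0], [0, 0, 0], [0, 0, 0]], fingers=[0, 0, 0, 0, 0])

```text
t: 33.08
position: [0.5612, 0.1446, 0.0386]
orientation: [[1.0, 0.001, -0.011], [0.001, -1.0, -0.002], [-0.011, 0.002, -1.0]]
contact_force: [-14.7, 1.6, -3.7]
opening: -0.0001
gripper_force: 0.0
```

servo_tool(slide=[[0.0008, 0, 0.0001], [0.0008, 0, 0.0001], [0.0007, 0, 0.0001], [0.0005, 0, 0.0001]], delta_rot=[[0, 0, 0], [0, 0, 0], [0, 0, 0], [0, 0, 0]], fingers=[0, 0, 0, 0])

```text
t: 33.58
position: [0.5621, 0.1449, 0.0385]
orientation: [[1.0, 0.002, -0.015], [0.002, -1.0, -0.002], [-0.015, 0.002, -1.0]]
contact_force: [-21.3, 1.2, -2.2]
opening: 0.0
gripper_force: 0.0
```

servo_tool(slide=[[-0.005, 0, 0], [-0.025, 0, 0], [-0.02, 0, 0.04], [0, 0, 0.06], [0, 0, 0.06]], delta_rot=[[0, 0, 0], [0, 0, 0], [0, 0, 0], [0, 0, 0], [0, 0, 0]], fingers=[0, 0, 0, 0, 0])

```text
t: 34.2
position: [0.5198, 0.1449, 0.2027]
orientation: [[1.0, -0.0, 0.001], [-0.0, -1.0, 0.0], [0.001, -0.0, -1.0]]
contact_force: [1.7, 0.6, -0.3]
opening: 0.0003
gripper_force: 0.0
```

servo_tool(slide=[[0, 0, 0.05]], delta_rot=[[0, 0, 0]], fingers=[0])

```text
t: 34.33
position: [0.5203, 0.1449, 0.2536]
orientation: [[1.0, -0.001, 0.003], [-0.001, -1.0, 0.001], [0.003, -0.001, -1.0]]
contact_force: [0.3, 0.9, -0.7]
opening: 0.0
gripper_force: 0.0
```

```bash
python3 - <<'E'
from h import *
im=save("scene","pics/scene3.png");b=im[205:355,260:420,::-1]
im2=save("side","pics/side3.png");c=im2[180:330,210:370,::-1]
cv2.imwrite("pics/m3.png",np.hstack([cv2.resize(b,(400,375)),cv2.resize(c,(400,375))])) 
cv2.imwrite("pics/c3.png",cv2.resize(b,(640,600),interpolation=cv2.INTER_CUBIC));cv2.imwrite("pics/s3.png",cv2.resize(c,(640,600),interpolation=cv2.INTER_CUBIC))
s=telemetry.observe();print(s['t'],s['position'],s['contact_force'])
E
```

```text
34.425 [0.52266489 0.1455298  0.25653804] [ 0.47936453  0.21209662 -0.3940705 ]
```

View pics/c3.png

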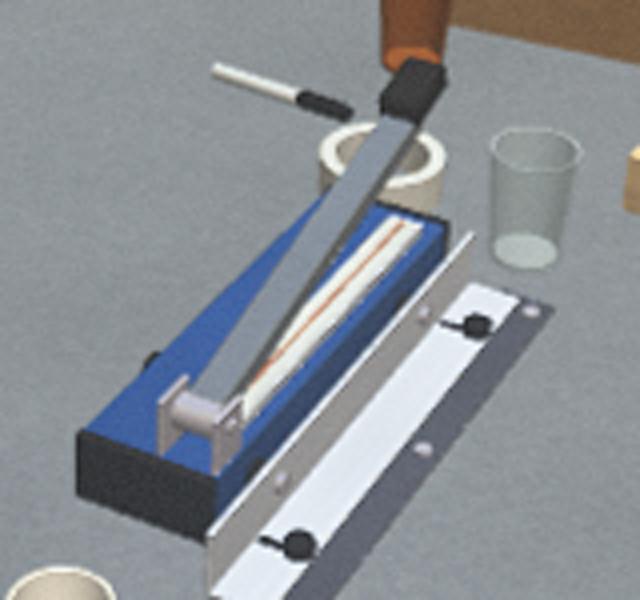

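View pics/s3.png

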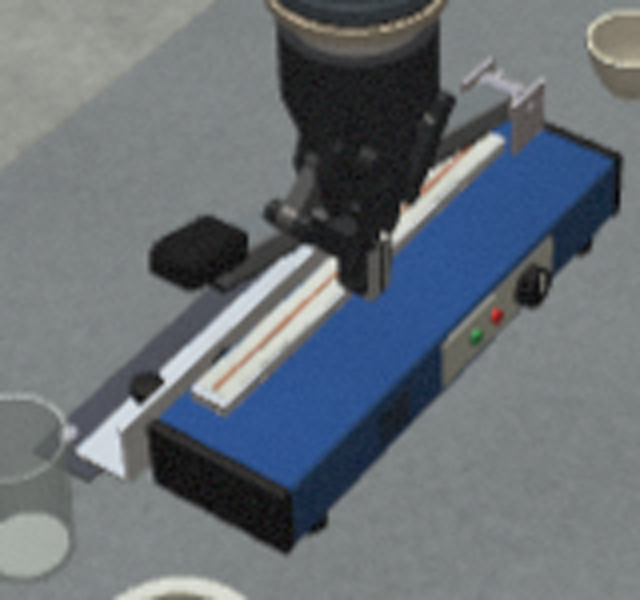

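The sealer's back is parallel to the bar and close up on the buffers, and the tape, tumbler and marker have not moved. The pad's top centre is at about crop (415,78) in the scene view and (198,240) in the side view.

```bash
python3 - <<'E'
from h import *
a=onplane("scene",(260+415/4,205+78/4),.19);b=onplane("side",(210+198/4,180+240/4),.19);print(a,b,(a+b)/2)
print(onplane("scene",(260+447/4,205+222/4),.06),onplane("side",(210+152/4,180+428/4),.06),onplane("side",(210+293/4,180+484/4),.06))
E
```

```text
[0.65610189 0.12821705 0.19      ] [0.64809178 0.12828034 0.19      ] [0.65209683 0.1282487  0.19      ]
[0.67598146 0.16123934 0.06      ] [0.66658818 0.16289306 0.06      ] [0.57356039 0.1508789  0.06      ]
```

servo_tool(slide=[[0.04, -0.006, 0], [0.045, -0.006, 0], [0.045, -0.0055, 0], [0, 0, -0.01], [0, 0, 0]], delta_rot=[[0, 0, 0], [0, 0, 0], [0, 0, 0], [0, 0, 0], [0, 0, 0]], fingers=[0, 0, 0, 0, 0])

```text
t: 35.05
position: [0.6488, 0.1273, 0.239]
orientation: [[1.0, -0.001, -0.003], [-0.001, -1.0, -0.0], [-0.003, 0.0, -1.0]]
contact_force: [-0.7, 0.0, -0.3]
opening: 0.0
gripper_force: 0.0
```

servo_tool(slide=[[0, 0, -0.014], [0, 0, -0.003], [0, 0, -0.0025], [0, 0, -0.0025], [0, 0, -0.0025]], delta_rot=[[0, 0, 0], [0, 0, 0], [0, 0, 0], [0, 0, 0], [0, 0, 0]], fingers=[0, 0, 0, 0, 0])

```text
t: 35.67
position: [0.6499, 0.1274, 0.2164]
orientation: [[1.0, -0.001, 0.0], [-0.001, -1.0, 0.0], [0.0, -0.0, -1.0]]
contact_force: [-0.1, -0.6, -0.4]
opening: -0.0001
gripper_force: 0.0
```

servo_tool(slide=[[0, 0, -0.0022], [0, 0, -0.0022], [0, 0, -0.0022], [0, 0, -0.0022], [0, 0.0003, -0.0022]], delta_rot=[[0, 0, 0], [0, 0, 0], [0, 0, 0], [0, 0, 0], [0, 0, 0]], fingers=[0, 0, 0, 0, 0])

```text
t: 36.3
position: [0.6501, 0.1278, 0.2054]
orientation: [[1.0, -0.001, 0.001], [-0.001, -1.0, 0.0], [0.001, -0.0, -1.0]]
contact_force: [-0.1, 0.9, 4.2]
opening: 0.0003
gripper_force: 2.0
```

servo_tool(slide=[[0, 0.001, -0.004], [0, 0.001, -0.005], [0, 0.001, -0.005], [0, 0.001, -0.005], [0, 0.001, -0.005]], delta_rot=[[0, 0, 0], [0, 0, 0], [0, 0, 0], [0, 0, 0], [0, 0, 0]], fingers=[0, 0, 0, 0, 0])

```text
t: 36.92
position: [0.65, 0.1332, 0.181]
orientation: [[1.0, -0.0, 0.0], [-0.0, -1.0, 0.001], [0.0, -0.001, -1.0]]
contact_force: [0.4, 3.2, 5.8]
opening: -0.0002
gripper_force: 2.5
```

servo_tool(slide=[[0, 0.001, -0.005], [0, 0.0008, -0.005], [0, 0.0008, -0.005], [0, 0.0006, -0.005], [0, 0.0006, -0.005]], delta_rot=[[0, 0, 0], [0, 0, 0], [0, 0, 0], [0, 0, 0], [0, 0, 0]], fingers=[0, 0, 0, 0, 0])

```text
t: 37.55
position: [0.6499, 0.1374, 0.1561]
orientation: [[1.0, 0.0, 0.0], [0.0, -1.0, 0.001], [0.0, -0.001, -1.0]]
contact_force: [0.6, 3.9, 6.1]
opening: -0.0
gripper_force: 3.1
```

servo_tool(slide=[[0, 0.0007, -0.004], [0, 0.0007, -0.004], [0, 0.0005, -0.003], [0, 0.0004, -0.0025], [0, 0.0004, -0.0025]], delta_rot=[[0, 0, 0], [0, 0, 0], [0, 0, 0], [0, 0, 0], [0, 0, 0]], fingers=[0, 0, 0, 0, 0])

```text
t: 38.17
position: [0.65, 0.1395, 0.1402]
orientation: [[1.0, -0.0, 0.0], [-0.0, -1.0, 0.0], [0.0, -0.0, -1.0]]
contact_force: [0.7, 2.3, 6.4]
opening: 0.0001
gripper_force: 3.3
```

servo_tool(slide=[[0, 0, -0.002], [0, 0, -0.0015], [0, 0, -0.0015]], delta_rot=[[0, 0, 0], [0, 0, 0], [0, 0, 0]], fingers=[0, 0, 0])

```text
t: 38.55
position: [0.6499, 0.1398, 0.1353]
orientation: [[1.0, -0.0, 0.0], [-0.0, -1.0, 0.001], [0.0, -0.001, -1.0]]
contact_force: [0.2, 3.3, 6.2]
opening: -0.0
gripper_force: 3.4
```

servo_tool(slide=[[0, 0, -0.001], [0, 0, -0.001], [0, 0, -0.001]], delta_rot=[[0, 0, 0], [0, 0, 0], [0, 0, 0]], fingers=[0, 0, 0])

```text
t: 38.92
position: [0.65, 0.1399, 0.1339]
orientation: [[1.0, -0.0, 0.001], [-0.0, -1.0, 0.001], [0.001, -0.001, -1.0]]
contact_force: [-6.8, 3.0, 24.7]
opening: -0.0001
gripper_force: 12.3
```

servo_tool(slide=[[0, 0, 0.0012], [0, 0, 0], [0, 0, 0], [0, 0, 0], [0, 0, 0]], delta_rot=[[0, 0, 0], [0, 0, 0], [0, 0, 0], [0, 0, 0], [0, 0, 0]], fingers=[0, 0, 0, 0, 0])

```text
t: 39.55
position: [0.65, 0.1399, 0.1346]
orientation: [[1.0, -0.0, 0.001], [-0.0, -1.0, 0.001], [0.001, -0.001, -1.0]]
contact_force: [-2.7, 3.3, 16.3]
opening: -0.0002
gripper_force: 7.7
```

servo_tool(slide=[[0, 0, 0], [0, 0, 0], [0, 0, 0], [0, 0, 0], [0, 0, 0.001]], delta_rot=[[0, 0, 0], [0, 0, 0], [0, 0, 0], [0, 0, 0], [0, 0, 0]], fingers=[0, 0, 0, 0, 0])

```text
t: 40.17
position: [0.6499, 0.1398, 0.1351]
orientation: [[1.0, -0.0, 0.001], [-0.0, -1.0, 0.001], [0.001, -0.001, -1.0]]
contact_force: [-0.5, 2.9, 6.6]
opening: 0.0001
gripper_force: 3.6
```

servo_tool(slide=[[0, -0.0002, 0.004], [0, -0.0005, 0.005], [0, -0.0006, 0.006], [0, -0.0008, 0.006], [0, -0.001, 0.006]], delta_rot=[[0, 0, 0], [0, 0, 0], [0, 0, 0], [0, 0, 0], [0, 0, 0]], fingers=[0, 0, 0, 0, 0])

```text
t: 40.8
position: [0.6499, 0.1366, 0.1616]
orientation: [[1.0, -0.0, 0.0], [-0.0, -1.0, 0.001], [0.0, -0.001, -1.0]]
contact_force: [0.1, 3.1, 5.4]
opening: 0.0002
gripper_force: 2.8
```

servo_tool(slide=[[0, -0.001, 0.006], [0, -0.001, 0.006], [0, -0.0012, 0.006], [0, -0.0012, 0.006], [0, -0.0012, 0.006]], delta_rot=[[0, 0, 0], [0, 0, 0], [0, 0, 0], [0, 0, 0], [0, 0, 0]], fingers=[0, 0, 0, 0, 0])

```text
t: 41.42
position: [0.6499, 0.1303, 0.1915]
orientation: [[1.0, -0.001, 0.0], [-0.001, -1.0, -0.0], [0.0, 0.0, -1.0]]
contact_force: [1.5, 1.1, 5.8]
opening: 0.0001
gripper_force: 2.1
```

servo_tool(slide=[[0, -0.001, 0.006], [0, -0.001, 0.006], [0, 0, 0.006], [0, 0, 0.02], [0, 0, 0.04]], delta_rot=[[0, 0, 0], [0, 0, 0], [0, 0, 0], [0, 0, 0], [0, 0, 0]], fingers=[0, 0, 0, 0, 0])

```text
t: 42.05
position: [0.6483, 0.1287, 0.2681]
orientation: [[1.0, -0.0, -0.005], [-0.0, -1.0, -0.001], [-0.005, 0.001, -1.0]]
contact_force: [0.7, 0.6, 1.3]
opening: 0.0002
gripper_force: 0.0
```

servo_tool(slide=[[-0.04, 0, 0.01], [-0.05, 0, 0], [-0.05, 0, 0]], delta_rot=[[0, 0, 0], [0, 0, 0], [0, 0, 0]], fingers=[0, 0, 0])

```text
t: 42.42
position: [0.5077, 0.1287, 0.2791]
orientation: [[1.0, -0.0, -0.001], [-0.0, -1.0, 0.0], [-0.001, -0.0, -1.0]]
contact_force: [-0.1, -0.2, 0.3]
opening: -0.0004
gripper_force: 0.0
```

```bash
python3 - <<'E'
from h import *
b=save("scene","pics/scene4.png")[205:355,260:420,::-1]
c=save("side","pics/side4.png")[180:330,210:370,::-1]
a=np.vstack([np.hstack([cv2.resize(b,(400,300)),cv2.resize(c,(400,300))]),np.hstack([cv2.resize(cv2.imread("pics/scene3.png")[205:355,260:420],(400,300)),cv2.resize(cv2.imread("pics/side3.png")[180:330,210:370],(400,300))])])
cv2.imwrite("pics/m4.png",a)
s=telemetry.observe();print(s['t'],s['position'],s['contact_force'])
E
```

```text
42.525 [0.50438246 0.12861729 0.2792923 ] [ 0.20204405  0.22309665 -0.50998295]
```

View pics/m4.png

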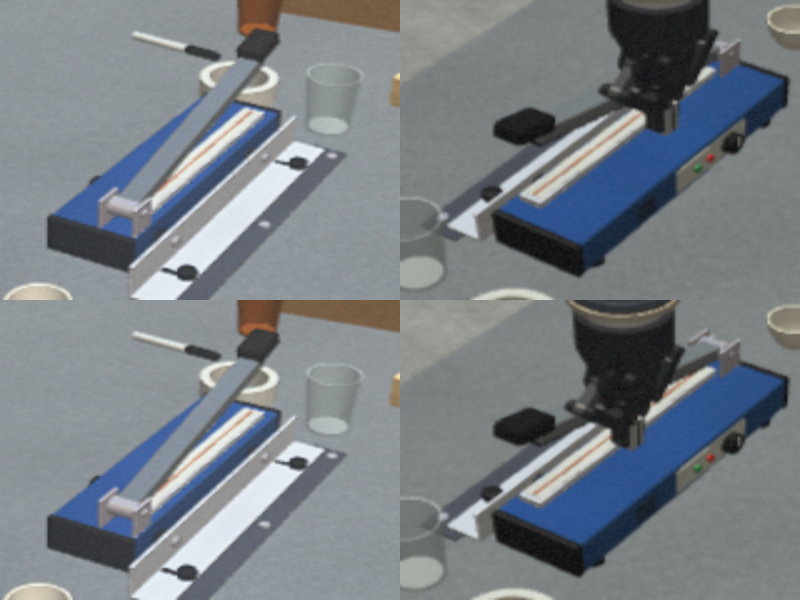

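The top row (now) matches the bottom row (before the press): the sealer is square on the buffers, the arm is back up, and nothing else has moved.

```bash
python3 -c "
from h import *
print(robot.sign_off())"
```

```text
the job is handed in; nothing more can be done
None
```

The job is handed in at about 42.5 s. The sealer is home and square against both buffers, its arm was held right down for about 1.5 s and has come back up, and in the pictures nothing else has moved. The highest readings, taken only at the end of each move, were 23.7 N pushing and 24.7 N pressing, both close under the 25 N limit, so a brief higher peak can't be ruled out.

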